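Let the sealing head down onto a filter bowl

ROBOT

A 6-joint arm with a two-finger parallel gripper is mounted at the origin on the work surface. World frame = base frame: x ahead of the robot, y to its left, z up, the work surface at z = 0. Lengths are in mm, angles in rad, forces in N, time in s.
With the tool pointing down it reaches from about 250 to 850 mm from the base axis. Payload 12.5 kg.
Tool frame: the origin (TCP) lies at the very end of the fingers, on their centre line; the grasp point (between the pads) lies robot.hold_point_z behind it (robot.hold_point_z is the distance from the TCP to the grasp point, in mm); z points along the fingers, y is the line along which they close (so a half turn about z gives the same grasp; the last joint's range is limited). The gripper opens to 93 mm and grips with 3 to 60 N. Pads are 15 mm wide; open, the fingers measure 128 mm over their backs; the gripper's body (75 mm by 188 mm) begins 65 mm behind the grasp point.
Start: joints at [-1.275, 0.351, 1.652, -0, 1.139, -0.085], TCP at [204.433, -510.58, 218.633] pointing down, gripper open.
Joint ranges: [-2.75, 2.75], [-0.79, 2.1], [0.01, 2.65], [-1.57, 4.71], [0.07, 3.14], [-2.87, 2.87]. Speed limits (rad/s): [2.22, 2.22, 2.79, 3.14, 3.14, 3.14].

INTERFACE

Orientations are given as [roll, pitch, yaw] about the fixed x, y, z axes, in that order (R = Rz(yaw) Ry(pitch) Rx(roll)).
In Python, from rig import robot, grab_frame gives the robot as it stands.
- The arm moves only by the shell command python3 -m pendant 'ROWS' [OPENING] [FORCE]. ROWS is JSON, a list of rows, each a list of 4 numbers: the shift along the tool's x, y, z in mm, then the turn about the tool's z in degrees. In form: [[tx, ty, tz, spin], ...]. A call has exactly 10 rows; each row shifts and turns the commanded pose from where the row before left it, along the tool's axes as they then stand; what a row does not reach is not made up. A row lasts 1/10 s, in which the tool goes at most 50 mm and 8.59 degrees, less where a joint would pass 70% of its speed; a pose out of reach is approached as far as the arm can. A call with a gripper value outside its range is refused whole. OPENING is the finger opening in mm, from 0 to 93, set as the call begins (- or left out, the last holds). The fingers move at their own pace and stop on an object; FORCE is the grip in N (left out, the last holds). Time passes only in rows, so rows that do not move let the fingers close, or fill a call up. It gives the time, the measured TCP pose, the force, the opening and the grip force at its end, in the units of the state.
- robot.get_state(): the state, without advancing time (a new reading comes with each control period).
- grab_frame(name): name is "scene" or "top" or "wrist"; returns a dict with "pixels" (384x512x3 uint8, red, green, blue), "fx", "fy", "cx", "cy" (pixels), "T" (4x4, takes a point from camera to world coordinates). Camera axes: x right, y up, looking along -z (the intrinsics and any distortion apply to the point x, -y, -z); pixel columns grow to the right and rows downward; lengths in mm; the calibration is good to about 2 mm. A picture is of the moment at which its call begins. There is no depth.
- robot.hand_in(): hands the job in; it is judged then, once.
The state is a dict: "time_s": time; "joints": joint angles; "joint_velocities": joint speeds; "joint_efforts": joint torques, N m; "eef_pos": TCP position; "tcp_rot": TCP orientation; "wrist_force": force on the tool from outside, world axes, zero at the start; "wrist_torque": the same for the moment, N m; "gripper_width": opening from 0.0 (shut) to 1.0 (fully open); "finger_force": force on a finger pad.
Only numpy, scipy, OpenCV 4.12 (cv2) and the standard library are available. Lean on these libraries where they do the work, as an engineer would, in place of code of your own. Each camera call takes 0.05 s, during which the arm holds its last target. There are 200 camera calls.

TASK

Let the weighted sealing head of the leak-test stand down onto the clear filter bowl: flick the red thumb lever fully over to release, take the weight on the crank so that the pawl springs clear of the ratchet wheel, then ease the crank back until the head's whole weight rests on the bowl, and let go of the crank with the pawl left off. Do not let the head run or drop, do not press it on with the crank (the bowl cracks under a hard press), and leave the bowl in its nest and the other things on the bench where they are.

Things in the scene. Friction and masses are not known exactly. Their poses are not given: they have to be found in the camera images.
- stand: Cream and grey rack-and-pinion sealing stand, fixed. Origin: on the bench, below the crankshaft. x points from the ram back to the column (away from the robot), y left, z up. Base plate 220 x 170 x 15 mm (x from -120 to +100), column 50 x 60 mm at x = +55, gear housing 132 x 60 x 92 mm, top at z = 282. Crankshaft along y at z = 220 mm; ratchet wheel, lever and crank on the right (-y) side.
- shaft (a point): Centre of the yellow-zinc ratchet wheel, on the crankshaft's axis (along the stand's y), 41 mm right of the stand's middle. Wheel 74 mm in diameter, 10 mm thick, 12 teeth 10 mm deep. The head's weight pulls the wheel's top towards -x of the stand. A 50 mm pinion on the shaft drives the ram: 25 mm of head travel per radian.
- crank_grip (a point): Middle of the black free-spinning crank grip, 22 mm diameter, 94 mm long, along the stand's y, 78 to 172 mm right of its middle, free all round. Circles the shaft at 90 mm radius; starts within 0.4 rad of the top. Winding to +x of the stand raises the head (8 mm at most), to -x and down lowers it. The weight pulls it 4 to 8 N along the circle, lowering; let go with the pawl off and the head falls.
- selector (a joint): Angle of the red thumb lever, rad: about 0 pawl sprung into the wheel, 0.7 fully over at its stop, pawl sprung outwards. Stays where left; takes 2 to 4 N at the tab. The spring cannot pull the pawl from a loaded tooth: wind the crank on by 0.06 to 0.15 rad (raising) and the pawl springs out by itself.
- thumb_tab (a point): Middle of the thumb tab at the lever's end: 26 mm wide (along the stand's y), 26 mm tall, 7 mm thick, free from above and from both x sides. Leans towards +x of the stand at the start; pushing it towards -x swings it to release.
- pivot (a point): Pivot of lever and pawl (axis along the stand's y); the tab's middle is 62 mm from it and stands about 0.35 rad to the +x side of upright at the start, 0.35 rad to the -x side when fully over.
- pawl_nose (a point): Nose of the dark steel pawl (rounded, 3 mm radius), in the wheel's plane. About 31 mm from shaft when seated in the teeth, about 50 mm when sprung clear.
- head: Steel sealing head, 84 mm diameter block on the square ram, 1.8 to 2.3 kg, sliding straight up and down. Origin: centre of the block's underside. Below it a red rubber seal (62 mm diameter) on a screwed neck, its face 8 to 28 mm below the origin, not measured. Starts 12 to 42 mm above the bowl. The rubber gives 1 mm per 12 N (3.6 mm at the grip); the resting head bears on the bowl with 15 to 26 N.
- bowl: Clear plastic filter bowl with a black collar, loose, standing mouth up in the round recess of the nest below the head. Origin: centre of its underside; 80 mm tall, collar 53 mm in diameter. It cracks above about 36 N.
- coupling: Brass hose coupling standing on the bench, 24 mm diameter, 36 mm tall; leave it. Origin: centre of its underside.
- plug: Black three-pin mains plug lying on the bench, about 80 x 34 x 22 mm; leave it. Origin: underside of its body.
- regulator: Small air regulator standing on the bench, 44 x 44 x 94 mm, grey knob on top; leave it. Origin: centre of its underside.

How it is judged (in metres and radians):
On the way, in this order (a step that is already met when the one before it is completed fails the run):
1. the red thumb lever is fully over to release (value of joint selector above 0.58 rad), for 0.1 s.
2. the pawl has sprung clear of the ratchet wheel (distance between pawl_nose and shaft above 0.043 m), for 0.1 s.
At the end, for the whole second after the job is handed in: The head rests at rest (under 10 mm/s) on the bowl's mouth with more than 10 N, the robot off the crank; thumb lever still over (above 0.55 rad) and the pawl's nose more than 43 mm from the shaft's axis; the bowl upright (within 0.06 rad) in its nest, within 6 mm of its start (contact force between head and bowl above 10 N and linear speed of head below 0.01 m/s and value of joint selector above 0.55 rad and distance between pawl_nose and shaft above 0.043 m and angle between bowl's own z axis and vertical below 0.06 rad and distance of bowl from where it was at the start of the episode below 0.006 m); the robot touches nothing.
It fails at once if the head runs or drops (faster than 0.08 m/s) (linear speed of head above 0.08 m/s).
It fails at once if the bowl is pressed or struck by the head with more than 36 N (contact force between head and bowl above 36 N).
It fails at once if the coupling is disturbed (moved more than 20 mm or tipped) (distance of coupling from where it was at the start of the episode above 0.02 m or angle between coupling's own z axis and vertical above 0.3 rad).
It fails at once if the plug is disturbed (moved more than 20 mm or tipped) (distance of plug from where it was at the start of the episode above 0.02 m or angle between plug's own z axis and vertical above 0.3 rad).
It fails at once if the regulator is disturbed (moved more than 20 mm or tipped) (distance of regulator from where it was at the start of the episode above 0.02 m or angle between regulator's own z axis and vertical above 0.3 rad).
It also fails if it takes over 64 s, if anything falls off the work surface, if the arm or the gripper's body presses on something with over 40 N, if the wrist force passes 120 N, or if a joint passes its speed limit or range.

## Working session

There is one attempt and no reset: what is moved stays moved. The work goes in short steps, Python scripts to look and compute and a shell command to move; the robot and the scene stay as the last step left them, time stands still between calls to the robot, and variables do not carry over. Pictures are saved under pics/ and viewed, at most 10 in all, crops included, and the job is handed in when it is done.

```bash
mkdir -p pics; cat > h.py <<'E'
import numpy as np,cv2
from rig import robot,grab_frame
def save(n,f): cv2.imwrite(f'pics/{n}.png',f['pixels'][:,:,::-1])
E
python3 - <<'E'
from h import *
import pickle
print(robot.hold_point_z, robot.get_state())
d={}
for n in ['scene','top','wrist']:
    f=grab_frame(n); d[n]=f; save(n+'0',f); print(n,f['fx'],f['fy'],f['cx'],f['cy'],[k for k in f],np.round(f['T'],3).tolist())
pickle.dump(d,open('f0.pkl','wb'))
cv2.imwrite('pics/st0.png',cv2.resize(np.hstack([d['scene']['pixels'],d['top']['pixels']])[:,:,::-1],(800,300)))
E
```

```text
18.8 {'time_s': 0.0, 'joints': array([-1.27459037e+00,  3.51234114e-01,  1.65244727e+00, -2.29134561e-06,
        1.13909148e+00, -8.46171411e-02]), 'joint_velocities': array([ 0.00075091, -0.00203953,  0.0004089 ,  0.00282755,  0.00057701,
        0.00058679]), 'joint_efforts': array([ 3.65532549e-03, -4.97315204e+01, -2.85257095e+01,  7.00528873e-02,
        2.57158605e-02, -8.70865074e-05]), 'eef_pos': array([ 204.33719303, -510.2513533 ,  218.0937808 ]), 'tcp_rot': array([-3.14041649e+00, -9.76743710e-05,  3.80824003e-01]), 'wrist_force': array([ 0.00835799,  0.34502113, -0.22890748]), 'wrist_torque': array([ 0.02718881, -0.0064509 ,  0.02805203]), 'finger_force': 0.0, 'gripper_width': 1.0030858847236706}
scene 410.91192510470665 410.91192510470665 263.4669485847363 181.1174323223343 ['pixels', 'fx', 'fy', 'cx', 'cy', 'T'] [[-0.862, 0.352, -0.364, 161.169], [-0.506, -0.598, 0.621, 698.927], [0.001, 0.72, 0.694, 919.039], [0.0, 0.0, 0.0, 1.0]]
top 395.4496981217581 395.4496981217581 253.6983524847661 194.86716079545045 ['pixels', 'fx', 'fy', 'cx', 'cy', 'T'] [[0.005, 0.978, -0.211, 323.192], [-1.0, 0.004, -0.004, 52.079], [-0.003, 0.211, 0.978, 1260.136], [0.0, 0.0, 0.0, 1.0]]
wrist 296.55278844444376 296.55278844444376 257.5291157734478 188.88780168423844 ['pixels', 'fx', 'fy', 'cx', 'cy', 'T'] [[0.372, 0.887, 0.273, 281.446], [-0.928, 0.356, 0.109, -479.663], [-0.001, -0.294, 0.956, 384.383], [0.0, 0.0, 0.0, 1.0]]
```

View pics/scene0.png

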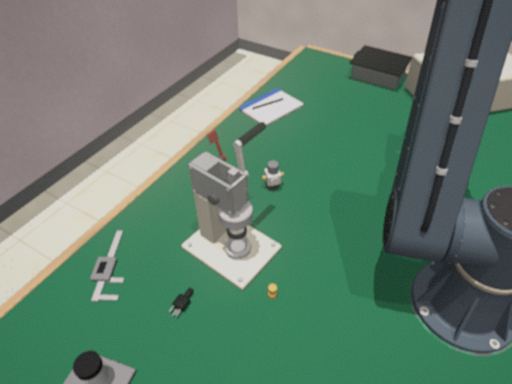

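View pics/top0.png

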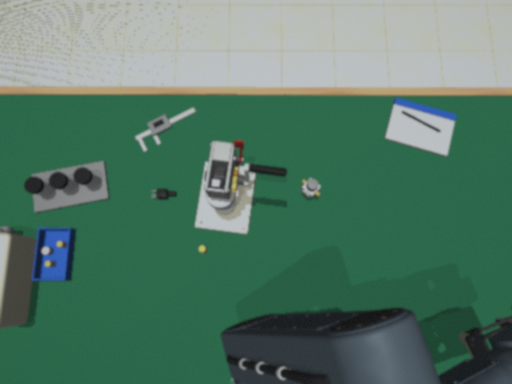

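The scene view shows the stand's base around (230,250), the crank grip near (253,133), the red tab near (213,137) and the regulator at (273,175). In the top view, the base runs from (197,228) to (255,175), the grip from (250,169) to (286,172), the tab is at (239,144) and the regulator at (311,188).

```bash
python3 - <<'E'
from h import *
import pickle
d=pickle.load(open('f0.pkl','rb'))
a=d['scene']['pixels'][115:295,170:300]; b=d['top']['pixels'][125:245,180:330]
a=cv2.resize(a,None,fx=3.2,fy=3.2,interpolation=cv2.INTER_CUBIC); b=cv2.resize(b,None,fx=2.5,fy=2.5,interpolation=cv2.INTER_CUBIC)
o=np.zeros((580,800,3),np.uint8); o[:a.shape[0],:a.shape[1]]=a; o[:b.shape[0],420:420+b.shape[1]]=b
cv2.imwrite('pics/crop0.png',o[:,:,::-1])
E
```

```text
(no output)
```

View pics/crop0.png

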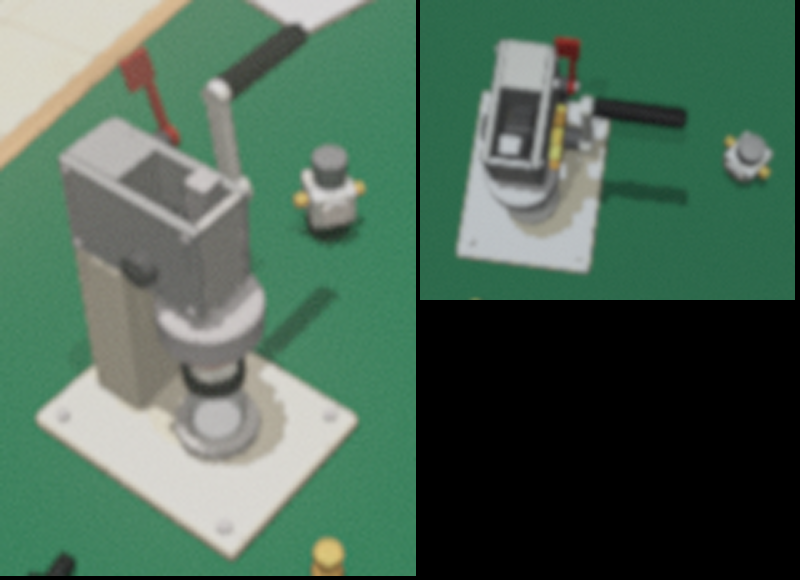

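The crop shows clearly the grip's ends (scene crop (225,90)-(300,33), top crop (598,109)-(685,118)), the tab (138,70)/(568,47), and the base corners (232,556), (357,418), (38,418).

```bash
cat >> h.py <<'E'
def ray(f,u,v):
    T=f['T']; return T[:3,3], T[:3,:3]@np.array([(u-f['cx'])/f['fx'],-(v-f['cy'])/f['fy'],-1])
def plane(f,u,v,z):
    o,r=ray(f,u,v); return o+r*(z-o[2])/r[2]
def tri(*obs):
    A=np.zeros((3,3));b=np.zeros(3); L=[]
    for f,u,v in obs:
        o,r=ray(f,u,v); r=r/np.linalg.norm(r); P=np.eye(3)-np.outer(r,r); A+=P;b+=P@o; L.append((o,P))
    x=np.linalg.solve(A,b); return x,[np.linalg.norm(P@(x-o)) for o,P in L]
def proj(f,p):
    T=f['T']; c=T[:3,:3].T@(np.asarray(p)-T[:3,3]); return np.array([f['cx']+f['fx']*c[0]/-c[2], f['cy']-f['fy']*c[1]/-c[2]])
E
python3 - <<'E'
from h import *
import pickle
np.set_printoptions(precision=1,suppress=True)
d=pickle.load(open('f0.pkl','rb')); S,T=d['scene'],d['top']
s=lambda x,y:(S,170+x/3.2-.3,115+y/3.2-.3)
t=lambda x,y:(T,180+(x-420)/2.5-.3,125+y/2.5-.3)
print('grip mid',tri(s(263,62),t(642,113)))
print('grip out',tri(s(301,33),t(685,118)))
print('grip in',tri(s(222,92),t(600,109)))
print('tab',tri(s(138,70),t(568,47)))
for n,a,b in [('FL',s(232,556),t(458,256)),('FR',s(357,418),t(588,271))]:
    print(n,tri(a,b),plane(*a,15),plane(*b,15))
print('BL',plane(*s(38,418),15))
a=plane(*s(38,418),15);c=plane(*s(232,556),15);e=plane(*s(357,418),15)
print(np.linalg.norm(a-c),np.linalg.norm(e-c))
# regulator, coupling
print('reg',plane(*s(330,150),94),plane(*t(750,148),94))
# head edges scene: block bottom
E
```

```text
grip mid (array([593.2,  18.9, 302.5]), [np.float64(0.5468073988702666), np.float64(0.5468073988700074)])
grip out (array([586.2, -24.4, 305.5]), [np.float64(1.7460738542238707), np.float64(1.7460738542237815)])
grip in (array([600.4,  61.9, 299.2]), [np.float64(1.7009795872714135), np.float64(1.7009795872714462)])
tab (array([656.1,  93.1, 319.8]), [np.float64(0.9691660929201673), np.float64(0.9691660929202407)])
FL (array([488.2, 244.6,   4.8]), [np.float64(0.6634309900939057), np.float64(0.6634309900938937)]) [485.2 249.8  15. ] [486.2 242.8  15. ]
FR (array([468.4,  78. ,   6.9]), [np.float64(0.49970599558755946), np.float64(0.49970599558756024)]) [465.1  83.4  15. ] [467.9  77.9  15. ]
BL [699.3 221.2  15. ]
216.07422127598457 167.61425567598528
reg [ 612.1 -127.    94. ] [ 609.1 -119.    94. ]
```

```bash
python3 -m pendant '[[0,0,-23,-6.1],[0,0,-23,-6.1],[0,0,-23,-6.1],[0,0,-23,-6.1],[0,0,-23,-6.1],[0,0,-23,-6.1],[0,0,-23,-6.1],[0,0,-23,-6.1],[0,0,-23,-6.1],[0,0,-23,-6.1]]' 93
python3 -m pendant '[[31,16,0,0],[31,16,0,0],[31,16,0,0],[31,16,0,0],[31,16,0,0],[31,16,0,0],[31,16,0,0],[31,16,0,0],[31,16,0,0],[31,16,0,0]]'
python3 -m pendant '[[31,16,0,0],[31,16,0,0],[31,16,0,0],[31,16,0,0],[31,16,0,0],[31,16,0,0],[31,16,0,0],[31,16,0,0],[31,16,0,0],[0,0,0,0]]'
python3 - <<'E'
from h import *
import pickle
f=grab_frame('wrist'); pickle.dump((f,robot.get_state()),open('w1.pkl','wb')); cv2.imwrite('pics/w1.png',cv2.resize(f['pixels'],(768,576),interpolation=cv2.INTER_CUBIC)[:,:,::-1])
s=robot.get_state(); print(s['eef_pos'],s['tcp_rot'],s['joints'],s['wrist_force'])
E
```

```text
time_s: 1.15
eef_pos: [204.4, -510.4, 449.4]
tcp_rot: [-3.141, -0.0, 1.45]
wrist_force: [-0.1, -0.0, 0.3]
gripper_width: 0.998
finger_force: 0.0
time_s: 2.15
eef_pos: [402.5, -221.7, 448.5]
tcp_rot: [-3.141, -0.0, 1.445]
wrist_force: [1.0, -1.4, -0.6]
gripper_width: 1.002
finger_force: 0.0
time_s: 3.15
eef_pos: [580.9, 38.6, 447.3]
tcp_rot: [-3.14, -0.0, 1.448]
wrist_force: [0.1, -0.2, -0.7]
gripper_width: 1.004
finger_force: 0.0
[580.15594065  37.12065341 447.61155969] [-3.13994220e+00  1.23467077e-04  1.44770171e+00] [-1.62015578e-02  2.91939342e-01  1.18664291e+00  5.35595461e-05
  1.66466461e+00  1.06898138e-01] [0.97186337 0.26886362 0.82370866]
```

View pics/w1.png

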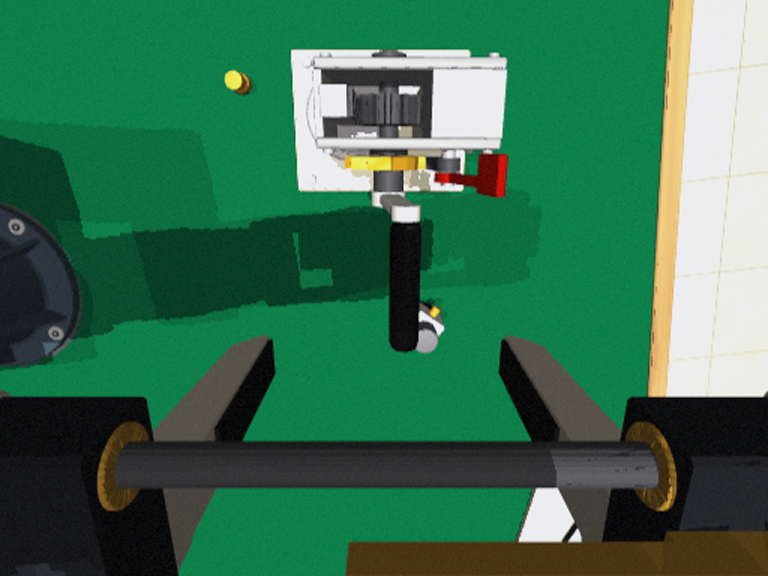

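The wrist view shows the grip from (404,222) to (404,350), the red tab's plate around (497,175), the wheel at y≈160 and the shaft at x≈388 (1.5x pixels). The tool is aligned with the stand.

```bash
python3 - <<'E'
from h import *
import pickle
np.set_printoptions(precision=1,suppress=True)
d=pickle.load(open('f0.pkl','rb')); S,T=d['scene'],d['top']; W=pickle.load(open('w1.pkl','rb'))[0]
s=lambda x,y:(S,170+x/3.2-.3,115+y/3.2-.3)
t=lambda x,y:(T,180+(x-420)/2.5-.3,125+y/2.5-.3)
w=lambda x,y:(W,x/1.5-.2,y/1.5-.2)
yaw=-.125
O=np.array([596,148,0]);R=np.array([[np.cos(yaw),-np.sin(yaw),0],[np.sin(yaw),np.cos(yaw),0],[0,0,1]])
def rep(n,*o):
    x,e=tri(*o); print(n,x,'res',np.array(e),'loc',R.T@(x-O))
rep('grip in ',s(225,90),t(600,109),w(405,222)); rep('grip out',s(300,33),t(685,118),w(403,348)); 
rep('in tw',s(225,90),w(405,222)); rep('out tw',s(300,33),w(403,348))
rep('tab',s(138,70),t(568,47),w(494,175)); rep('tab sw',s(138,70),w(494,175))
for n,p in [('FL',w(292,50)),('FR',w(300,191))]: x=plane(*p,15); print(n,x,R.T@(x-O))
# housing top z=282 edges
for n,p in [('hTL',w(315,60)),('hTR',w(507,60)),('hBL',w(317,147)),('hBR',w(505,147))]: x=plane(*p,282); print(n,x,R.T@(x-O))
for n,p in [('shaft L',w(388,52)),('shaft gear',w(389,110)),('shaft hub',w(388,180))]: x=plane(*p,220+12); print(n,x,R.T@(x-O))
# tab color mask
g=W['pixels'].astype(int); m=(g[:,:,0]>110)&(g[:,:,1]<60)&(g[:,:,2]<60); ys,xs=np.nonzero(m[90:140,280:345]); print(xs.min()+280,xs.max()+280,ys.min()+90,ys.max()+90)
E
```

```text
grip in  [597.9  64.7 303.3] res [1.1 3.4 4.2] loc [ 12.3 -82.4 303.3]
grip out [586.3 -24.6 305.8] res [1.3 1.7 1. ] loc [  11.9 -172.5  305.8]
in tw [596.8  68.6 307.5] res [1.6 1.6] loc [ 10.7 -78.7 307.5]
out tw [586.1 -26.5 303.7] res [0.2 0.2] loc [  12.  -174.4  303.7]
tab [656.7  93.7 319.8] res [1.7 0.4 1.6] loc [ 67.  -46.3 319.8]
tab sw [656.3  94.  320.1] res [1.6 1.6] loc [ 66.6 -46.  320.1]
FL [490.9 245.5  15. ] [-116.4   83.7   15. ]
FR [470.6  78.7  15. ] [-115.8  -84.4   15. ]
hTL [550.2 181.9 282. ] [-49.7  27.9 282. ]
hTR [678.8 166.1 282. ] [ 79.9  28.3 282. ]
hBL [542.1 126.3 282. ] [-50.7 -28.3 282. ]
hBR [675. 110. 282.] [ 83.2 -27.8 282. ]
shaft L [600.9 189.8 232. ] [ -0.3  42.1 232. ]
shaft gear [596.6 148.1 232. ] [  0.6   0.2 232. ]
shaft hub [589.2  93.9 232. ] [  0.1 -54.6 232. ]
291 337 103 130
```

```bash
python3 -m pendant '[[13.2,20.8,0,0],[13.2,20.8,0,0],[13.2,20.8,0,0],[13.2,20.8,0,0],[13.2,20.8,0,0],[0,0,25,0],[0,0,30,0],[0,0,30,0],[0,0,30,0],[0,0,20,0]]' 0 20
python3 - <<'E'
from h import *
f=grab_frame('wrist'); cv2.imwrite('pics/w2.png',cv2.resize(f['pixels'],(768,576),interpolation=cv2.INTER_CUBIC)[:,:,::-1])
s=robot.get_state(); print(s['eef_pos'],s['tcp_rot'],s['wrist_force'],s['gripper_width'])
E
```

```text
time_s: 4.2
eef_pos: [690.2, 87.1, 311.5]
tcp_rot: [-3.139, 0.001, 1.445]
wrist_force: [0.2, 0.8, 0.2]
gripper_width: 0.192
finger_force: 0.0
[689.58810598  87.06145979 308.48293481] [-3.13549422e+00  1.36614376e-03  1.44459203e+00] [ 0.03327989  0.35187708 -3.72755365] 0.14747383796689464
```

View pics/w2.png

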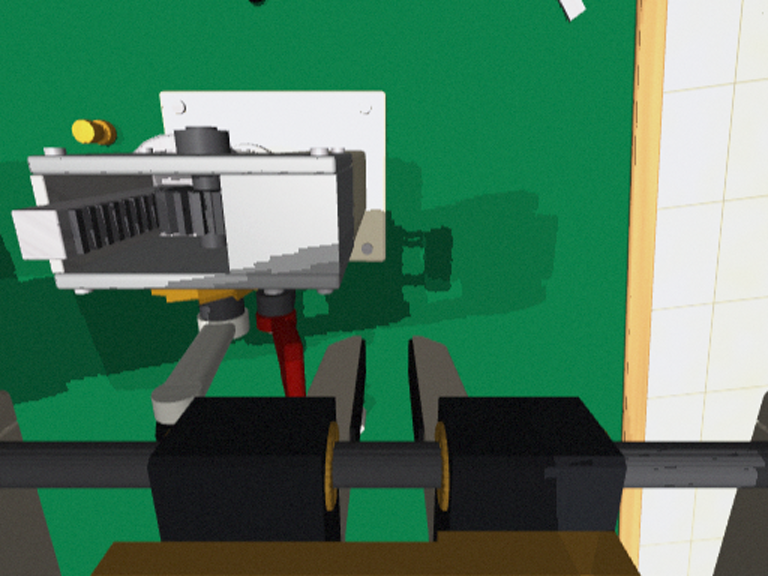

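The fingers stand on the +x side of the red tab (tab edge-on at (293,370), left finger tip at (345,345)) and are still closing. Next I let them shut, then push towards -x.

```bash
python3 -m pendant '[[0,0,0,0],[0,0,0,0],[0,-6,0,0],[0,-7,0,0],[0,-7,0,0],[0,-7,0,0],[0,-7,0,0],[0,-6,0,0],[0,-6,0,0],[0,0,0,0]]'
python3 - <<'E'
from h import *
f=grab_frame('wrist'); g=grab_frame('scene'); a=cv2.resize(g['pixels'][100:220,160:310],(450,360),interpolation=cv2.INTER_CUBIC)
o=np.zeros((570,800,3),np.uint8); w=f['pixels'][180:300,100:400]; o[:360,:450]=a; o[370:570,:500]=cv2.resize(w,(500,200)); cv2.imwrite('pics/w3.png',o[:,:,::-1])
s=robot.get_state(); print(s['eef_pos'],s['tcp_rot'],s['wrist_force'],s['gripper_width'])
E
```

```text
time_s: 5.25
eef_pos: [644.7, 94.2, 313.6]
tcp_rot: [-3.141, 0.0, 1.446]
wrist_force: [0.5, -0.1, 0.3]
gripper_width: 0.006
finger_force: 0.0
[645.12962182  94.07458432 313.37948494] [-3.14051372e+00  1.19517012e-04  1.44551323e+00] [-0.44950507  0.39560383 -1.41571864] 0.005647018096456113
```

View pics/w3.png

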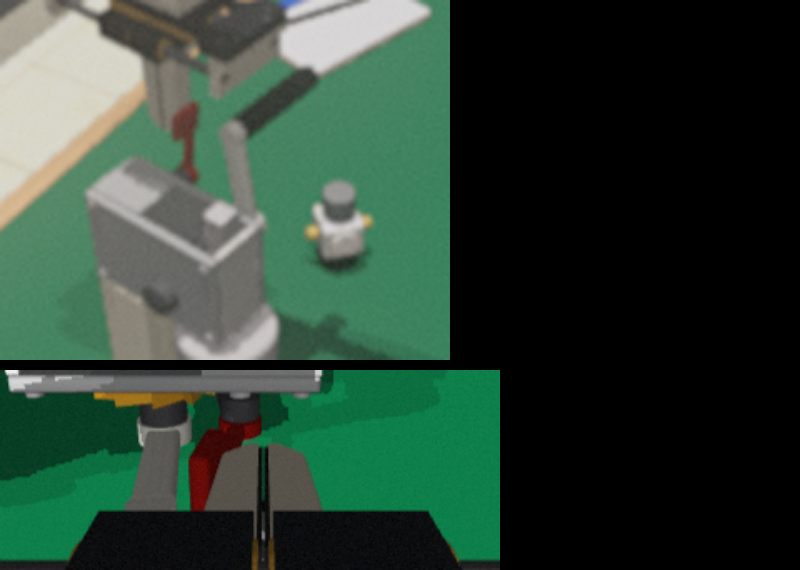

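The lever has swung past upright (tab at (187,120) in the scene crop, in contact with the finger). I keep pushing to the stop.

```bash
python3 -m pendant '[[0,-2,0,0],[0,-2,0,0],[0,-2,0,0],[0,-1,0,0],[0,-1,0,0],[0,-1,0,0],[0,-1,0,0],[0,0,0,0],[0,0,0,0],[0,0,0,0]]'
```

```text
time_s: 6.35
eef_pos: [635.5, 95.3, 313.7]
tcp_rot: [-3.141, 0.0, 1.445]
wrist_force: [2.0, -0.6, -0.4]
gripper_width: 0.002
finger_force: 0.8
```

```bash
python3 -m pendant '[[0,-1,0,0],[0,-1,0,0],[0,-1,0,0],[0,0,0,0],[0,0,0,0],[0,0,0,0],[0,0,0,0],[0,0,0,0],[0,0,0,0],[0,0,0,0]]'
```

```text
time_s: 7.35
eef_pos: [632.5, 95.7, 313.7]
tcp_rot: [-3.141, -0.0, 1.445]
wrist_force: [0.7, -0.2, 0.1]
gripper_width: 0.007
finger_force: 0.7
```

```bash
python3 -m pendant '[[0,-1,0,0],[0,-1,0,0],[0,-1,0,0],[0,-1,0,0],[0,0,0,0],[0,0,0,0],[0,0,0,0],[0,0,0,0],[0,0,0,0],[0,0,0,0]]'
python3 - <<'E'
from h import *
f=grab_frame('wrist'); g=grab_frame('scene'); a=cv2.resize(g['pixels'][100:220,160:310],(450,360),interpolation=cv2.INTER_CUBIC)
o=np.zeros((570,800,3),np.uint8); w=f['pixels'][180:300,100:400]; o[:360,:450]=a; o[370:570,:500]=cv2.resize(w,(500,200)); cv2.imwrite('pics/w4.png',o[:,:,::-1])
# red pixel centroid in scene
p=g['pixels'][100:180,160:310].astype(int); m=(p[:,:,0]>80)&(p[:,:,1]<70)&(p[:,:,2]<70); ys,xs=np.nonzero(m); print(len(xs),xs.min()+160,xs.max()+160,ys.min()+100,ys.max()+100)
E
```

```text
time_s: 8.35
eef_pos: [630.7, 95.8, 313.9]
tcp_rot: [3.136, -0.001, 1.445]
wrist_force: [16.4, -0.9, -4.6]
gripper_width: 0.003
finger_force: 6.7
64 221 229 139 159
```

View pics/w4.png

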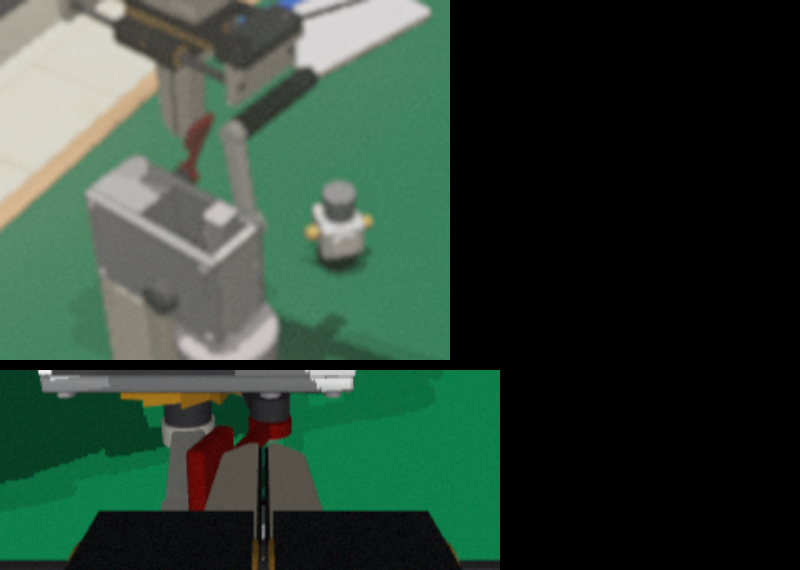

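The tab is at its stop: it leans to -x at (198,135) in the scene crop, with a 16 N reaction. Now back off, rise and read the pose.

```bash
python3 -m pendant '[[0,8,0,0],[0,4,-10,0],[0,0,-25,0],[0,0,-25,0],[0,0,-25,0],[-20,-8,0,0],[-20,-12,0,0],[-20,-12,0,0],[-20,-12,0,0],[0,0,0,0]]' 0
```

```text
time_s: 9.45
eef_pos: [585.7, 19.4, 400.0]
tcp_rot: [3.141, 0.0, 1.444]
wrist_force: [-0.3, 0.8, 0.0]
gripper_width: 0.003
finger_force: 0.0
```

```bash
python3 -m pendant '[[-1,5,0,0],[0,0,0,0],[0,0,0,0],[0,0,0,0],[0,0,0,0],[0,0,0,0],[0,0,0,0],[0,0,0,0],[0,0,0,0],[0,0,0,0]]' 60
python3 - <<'E'
from h import *
np.set_printoptions(precision=1,suppress=True)
f=grab_frame('wrist'); save('w5',f); print(robot.get_state()['eef_pos'])
R=np.array([[.9922,.1247,0],[-.1247,.9922,0],[0,0,1]]);O=np.array([596,148,0])
hsv=f['pixels'].max(2)
for y in (-85,-95,-105,-115):
  u,v=proj(f,O+R@[11.5,y,309]); row=hsv[int(round(v))] if v<384 else None
  if row is None: print(v);continue
  m=np.nonzero(row[int(u)-60:int(u)+60]<45)[0]+int(u)-60
  print(y,u,v,m.min() if len(m) else 0,m.max() if len(m) else 0,len(m), np.median(m))
E
```

```text
time_s: 10.45
eef_pos: [591.7, 19.1, 398.7]
tcp_rot: [3.141, 0.0, 1.445]
wrist_force: [0.4, -0.7, -0.1]
gripper_width: 0.645
finger_force: 0.0
[591.7  19.1 398.7]
-85 256.3920480003111 145.00146326539843 244 269 20 253.5
-95 256.40258300618314 156.44034602268886 245 269 25 257.0
-105 256.41288077541725 167.6216378379973 245 269 25 257.0
-115 256.42294923224966 178.5539428268707 245 268 24 256.5
```

View pics/w5.png

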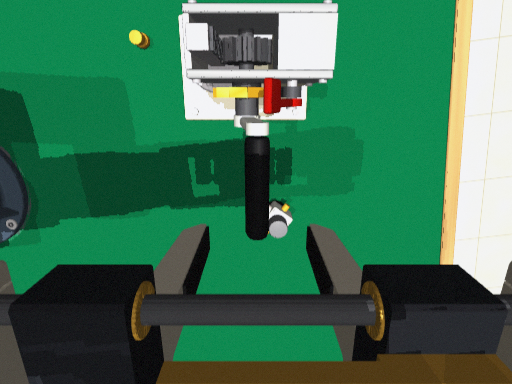

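The wrist picture shows the grip at u≈257, within half a pixel of the prediction, and the red tab over at (272,96). Descend and grasp.

```bash
python3 -m pendant '[[0,0,15,0],[0,0,15,0],[0,0,15,0],[0,0,15,0],[0,0,15,0],[0,0,15,0],[0,0,12,0],[0,0,6,0],[0,0,0,0],[0,0,0,0]]' 60 30
python3 -m pendant '[[0,0,0,0],[0,0,0,0],[0,0,0,0],[0,0,0,0],[0,0,0,0],[0,0,0,0],[0,0,0,0],[0,0,0,0],[0,0,0,0],[0,0,0,0]]' 15 30
```

```text
time_s: 11.5
eef_pos: [591.9, 19.2, 291.2]
tcp_rot: [3.141, -0.0, 1.445]
wrist_force: [-0.4, -0.2, 0.1]
gripper_width: 0.644
finger_force: 0.0
time_s: 12.5
eef_pos: [591.6, 19.2, 290.6]
tcp_rot: [-3.141, 0.0, 1.445]
wrist_force: [-2.3, -0.4, 0.4]
gripper_width: 0.228
finger_force: 30.0
```

```bash
python3 -m pendant '[[0,1.5,0.2,0],[0,1.5,0.2,0],[0,1.5,0.3,0],[0,1.5,0.3,0],[0,1.5,0.3,0],[0,1.5,0.3,0],[0,1.5,0.4,0],[0,1,0.2,0],[0,0,0,0],[0,0,0,0]]'
python3 - <<'E'
from h import *
f=grab_frame('wrist'); g=grab_frame('scene'); s=robot.get_state(); print(s['eef_pos'],s['wrist_force'])
o=np.zeros((576,800,3),np.uint8); o[:300,:800]=cv2.resize(f['pixels'][0:150,100:500],(800,300),interpolation=cv2.INTER_CUBIC)
o[306:576,:360]=cv2.resize(g['pixels'][170:260,190:310],(360,270),interpolation=cv2.INTER_CUBIC); o[306:576,400:]=cv2.resize(g['pixels'][110:200,190:323],(400,270),interpolation=cv2.INTER_CUBIC)
cv2.imwrite('pics/w6.png',o[:,:,::-1])
E
```

```text
time_s: 13.5
eef_pos: [603.0, 17.8, 288.4]
tcp_rot: [-3.141, 0.0, 1.445]
wrist_force: [-5.6, 0.6, 2.7]
gripper_width: 0.228
finger_force: 30.0
[602.97102137  17.75432146 288.3366844 ] [-4.3484404  -0.16003468  1.4184918 ]
```

View pics/w6.png

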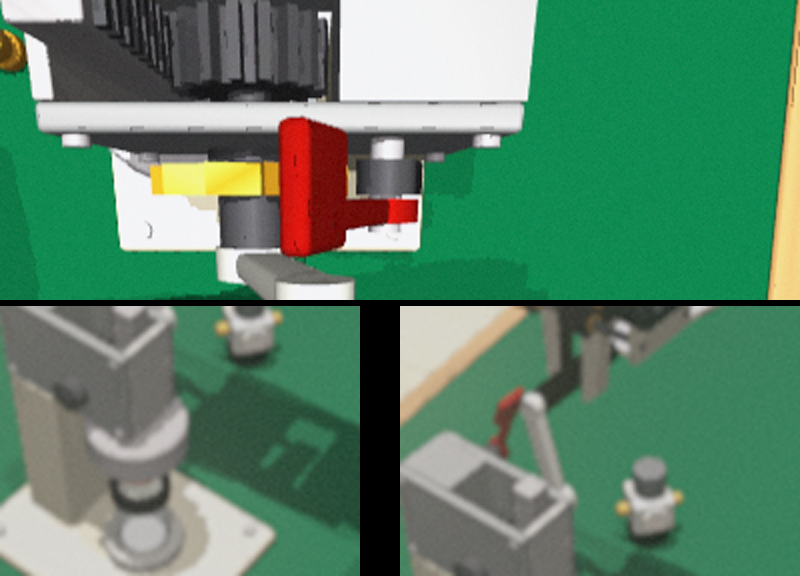

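The weight is on the crank now and the lever is still over (tab at (312,185)); the pawl itself is hidden behind it. I wind on a little more, then come back just past the start angle to check by force that the pawl is off.

```bash
python3 -m pendant '[[0,1.3,0.4,0],[0,1.2,0.4,0],[0,0,0,0],[0,0,0,0],[0,-3,-0.85,0],[0,-3,-0.7,0],[0,-3,-0.6,0],[0,-3,-0.5,0],[0,-3,-0.4,0],[0,-3,-0.3,0]]'
cat > ft.py <<'E'
from h import *
s=robot.get_state();p=s['eef_pos'];w=s['wrist_force']
R=np.array([[.9922,.1247,0],[-.1247,.9922,0],[0,0,1]]);O=np.array([596,148,201.2])
l=R.T@(p-O); f=R.T@w; th=np.arctan2(l[0],l[2]); r=np.hypot(l[0],l[2])
print('t',round(s['time_s'],2),'loc',l.round(1),'th',th.round(3),'r',r.round(1),'Ft',round(-f[0]*np.cos(th)+f[2]*np.sin(th),2),'Fr',round(f[0]*np.sin(th)+f[2]*np.cos(th),2),'f',f.round(1))
E
python3 ft.py
```

```text
time_s: 14.6
eef_pos: [587.4, 19.7, 291.1]
tcp_rot: [3.142, 0.0, 1.446]
wrist_force: [-5.1, 1.4, 0.8]
gripper_width: 0.229
finger_force: 30.0
t 14.6 loc [   7.5 -128.4   89.9] th 0.083 r 90.2 Ft 5.31 Fr 0.37 f [-5.3  0.8  0.8]
```

```bash
python3 -m pendant '[[0,-3.2,-0.2,0],[0,-3.2,-0.1,0],[0,-3.2,0,0],[0,-3.2,0.1,0],[0,-3.2,0.25,0],[0,-3.2,0.35,0],[0,-3.2,0.5,0],[0,-3.2,0.6,0],[0,0,0,0],[0,0,0,0]]'
python3 ft.py
python3 - <<'E'
from h import *
g=grab_frame('scene'); cv2.imwrite('pics/s7.png',cv2.resize(g['pixels'][175:265,190:290],(600,540),interpolation=cv2.INTER_CUBIC)[:,:,::-1])
for a,b in [(-.2,-.28),(-.28,-.36),(-.36,-.44)]:
  print(b,90*(np.sin(b)-np.sin(a)),-90*(np.cos(b)-np.cos(a)))
E
```

```text
time_s: 15.6
eef_pos: [561.8, 22.9, 289.5]
tcp_rot: [-3.141, 0.0, 1.446]
wrist_force: [-6.7, 0.0, 3.4]
gripper_width: 0.227
finger_force: 30.0
t 15.6 loc [ -18.3 -128.4   88.3] th -0.204 r 90.2 Ft 5.83 Fr 4.68 f [-6.7 -0.8  3.4]
-0.28 -6.99176859921473 1.711002557742366
-0.36 -6.832672623987856 2.2642753169552474
-0.44 -6.62987086118187 2.8030644412174297
```

View pics/s7.png

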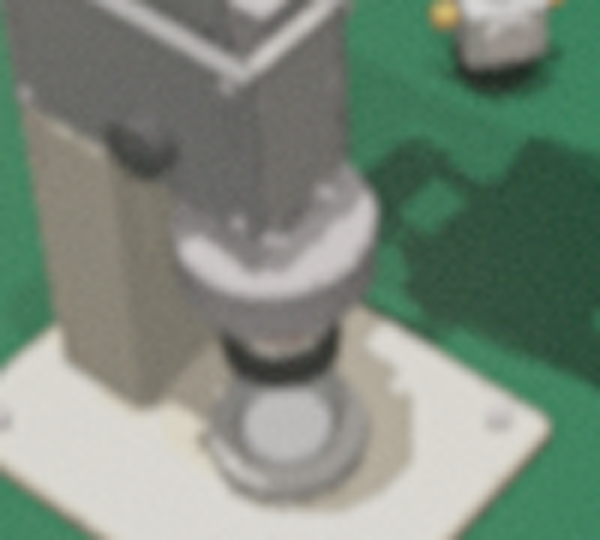

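The head has come down with the crank (block at (275,250), close above the black collar at (280,350)), and the holding force stays steady at 5–6 N, so the pawl is off. From here I work by force in small arcs.

```bash
python3 -m pendant '[[0,-0.9,0.2,0],[0,-0.9,0.2,0],[0,-0.9,0.2,0],[0,-0.9,0.2,0],[0,-0.9,0.2,0],[0,-0.9,0.2,0],[0,-0.8,0.2,0],[0,-0.8,0.3,0],[0,0,0,0],[0,0,0,0]]'; python3 ft.py
```

```text
time_s: 16.65
eef_pos: [554.9, 23.7, 287.8]
tcp_rot: [-3.141, 0.0, 1.445]
wrist_force: [-6.7, 0.6, 2.9]
gripper_width: 0.23
finger_force: 30.0
t 16.65 loc [ -25.3 -128.4   86.6] th -0.284 r 90.2 Ft 5.6 Fr 4.63 f [-6.7 -0.3  2.9]
```

```bash
python3 -m pendant '[[0,-0.9,0.2,0],[0,-0.9,0.3,0],[0,-0.9,0.3,0],[0,-0.9,0.3,0],[0,-0.8,0.3,0],[0,-0.8,0.3,0],[0,-0.8,0.3,0],[0,-0.8,0.3,0],[0,0,0,0],[0,0,0,0]]'; python3 ft.py
```

```text
time_s: 17.65
eef_pos: [548.1, 24.6, 285.5]
tcp_rot: [-3.141, 0.0, 1.446]
wrist_force: [-8.8, -0.0, 3.6]
gripper_width: 0.231
finger_force: 30.0
t 17.65 loc [ -32.2 -128.4   84.3] th -0.365 r 90.2 Ft 6.9 Fr 6.49 f [-8.8 -1.1  3.6]
```

```bash
python3 -m pendant '[[0,-0.9,0.3,0],[0,-0.9,0.3,0],[0,-0.8,0.3,0],[0,-0.8,0.3,0],[0,-0.8,0.3,0],[0,-0.8,0.3,0],[0,-0.8,0.4,0],[0,-0.8,0.4,0],[0,0,0,0],[0,0,0,0]]'; python3 ft.py
python3 -c "
import numpy as np
a=-.44
while a>-1.7:
  b=a-.08; print(round(b,2),(90*(np.sin(b)-np.sin(a))).round(2),(-90*(np.cos(b)-np.cos(a))).round(2),end=' | '); a=b"
```

```text
time_s: 18.65
eef_pos: [541.4, 25.4, 282.7]
tcp_rot: [-3.14, 0.0, 1.446]
wrist_force: [-7.8, 0.2, 1.7]
gripper_width: 0.229
finger_force: 30.0
t 18.65 loc [ -38.9 -128.4   81.5] th -0.446 r 90.3 Ft 6.28 Fr 4.84 f [-7.8 -0.8  1.7]
-0.52 -6.38 3.32 | -0.6 -6.1 3.82 | -0.68 -5.77 4.3 | -0.76 -5.41 4.75 | -0.84 -5.01 5.16 | -0.92 -4.59 5.55 | -1.0 -4.13 5.9 | -1.08 -3.64 6.21 | -1.16 -3.14 6.48 | -1.24 -2.61 6.71 | -1.32 -2.06 6.9 | -1.4 -1.51 7.04 | -1.48 -0.94 7.14 | -1.56 -0.37 7.19 | -1.64 0.21 7.2 | -1.72 0.78 7.16 |
```

```bash
python3 -m pendant '[[0,-0.8,0.4,0],[0,-0.8,0.4,0],[0,-0.8,0.4,0],[0,-0.8,0.4,0],[0,-0.8,0.4,0],[0,-0.8,0.4,0],[0,-0.8,0.4,0],[0,-0.8,0.5,0],[0,0,0,0],[0,0,0,0]]'; python3 ft.py
```

```text
time_s: 19.65
eef_pos: [534.9, 26.3, 279.3]
tcp_rot: [-3.14, 0.0, 1.446]
wrist_force: [-7.3, 0.2, 1.4]
gripper_width: 0.225
finger_force: 30.0
t 19.65 loc [ -45.4 -128.4   78.1] th -0.527 r 90.3 Ft 5.54 Fr 4.9 f [-7.3 -0.7  1.4]
```

```bash
python3 -m pendant '[[0,-0.8,0.4,0],[0,-0.8,0.5,0],[0,-0.8,0.5,0],[0,-0.8,0.5,0],[0,-0.8,0.5,0],[0,-0.7,0.5,0],[0,-0.7,0.5,0],[0,-0.7,0.4,0],[0,0,0,0],[0,0,0,0]]'; python3 ft.py
```

```text
time_s: 20.65
eef_pos: [528.8, 27.0, 275.3]
tcp_rot: [-3.139, 0.0, 1.446]
wrist_force: [-7.9, 1.0, 1.4]
gripper_width: 0.228
finger_force: 30.0
t 20.65 loc [ -51.6 -128.4   74.1] th -0.608 r 90.3 Ft 5.7 Fr 5.72 f [-7.9  0.1  1.4]
```

```bash
python3 -m pendant '[[0,-0.8,0.5,0],[0,-0.8,0.5,0],[0,-0.7,0.5,0],[0,-0.7,0.5,0],[0,-0.7,0.5,0],[0,-0.7,0.6,0],[0,-0.7,0.6,0],[0,-0.7,0.6,0],[0,0,0,0],[0,0,0,0]]'; python3 ft.py
```

```text
time_s: 21.65
eef_pos: [522.9, 27.8, 270.9]
tcp_rot: [-3.139, 0.0, 1.446]
wrist_force: [-8.5, -0.0, 0.2]
gripper_width: 0.231
finger_force: 30.0
t 21.65 loc [ -57.5 -128.4   69.7] th -0.69 r 90.4 Ft 6.38 Fr 5.48 f [-8.4 -1.1  0.2]
```

```bash
python3 -m pendant '[[0,-0.7,0.5,0],[0,-0.7,0.6,0],[0,-0.7,0.6,0],[0,-0.7,0.6,0],[0,-0.7,0.6,0],[0,-0.7,0.6,0],[0,-0.6,0.6,0],[0,-0.6,0.6,0],[0,0,0,0],[0,0,0,0]]'; python3 ft.py
```

```text
time_s: 22.65
eef_pos: [517.5, 28.5, 266.1]
tcp_rot: [-3.139, 0.0, 1.446]
wrist_force: [-7.8, 0.7, -0.6]
gripper_width: 0.224
finger_force: 30.0
t 22.65 loc [ -63.  -128.4   64.9] th -0.771 r 90.4 Ft 6.05 Fr 5.03 f [-7.8 -0.3 -0.6]
```

```bash
python3 -m pendant '[[0,-0.6,0.6,0],[0,-0.6,0.6,0],[0,-0.6,0.6,0],[0,-0.6,0.6,0],[0,-0.6,0.6,0],[0,-0.6,0.7,0],[0,-0.6,0.7,0],[0,-0.6,0.7,0],[0,0,0,0],[0,0,0,0]]'; python3 ft.py
```

```text
time_s: 23.65
eef_pos: [512.6, 29.1, 260.9]
tcp_rot: [-3.138, 0.0, 1.446]
wrist_force: [-8.8, 0.4, -0.7]
gripper_width: 0.223
finger_force: 30.0
t 23.65 loc [ -67.9 -128.4   59.7] th -0.85 r 90.4 Ft 6.34 Fr 6.18 f [-8.8 -0.7 -0.7]
```

```bash
python3 -m pendant '[[0,-0.6,0.7,0],[0,-0.6,0.7,0],[0,-0.6,0.7,0],[0,-0.6,0.7,0],[0,-0.6,0.7,0],[0,-0.5,0.7,0],[0,-0.5,0.7,0],[0,-0.5,0.7,0],[0,0,0,0],[0,0,0,0]]'; python3 ft.py
```

```text
time_s: 24.65
eef_pos: [508.0, 29.6, 255.2]
tcp_rot: [-3.138, 0.0, 1.446]
wrist_force: [-8.5, 1.6, -2.2]
gripper_width: 0.224
finger_force: 30.0
t 24.65 loc [ -72.5 -128.4   54. ] th -0.931 r 90.4 Ft 6.91 Fr 5.62 f [-8.6  0.5 -2.2]
```

```bash
python3 -m pendant '[[0,-0.6,0.7,0],[0,-0.5,0.7,0],[0,-0.5,0.7,0],[0,-0.5,0.7,0],[0,-0.5,0.7,0],[0,-0.5,0.7,0],[0,-0.5,0.8,0],[0,-0.5,0.8,0],[0,0,0,0],[0,0,0,0]]'; python3 ft.py
```

```text
time_s: 25.65
eef_pos: [504.6, 30.1, 250.0]
tcp_rot: [-3.14, 0.0, 1.446]
wrist_force: [-7.0, -0.7, 2.3]
gripper_width: 0.232
finger_force: 30.0
t 25.65 loc [ -76.  -128.4   48.8] th -1.0 r 90.3 Ft 1.79 Fr 7.03 f [-6.9 -1.6  2.3]
```

Contact: the holding force fell from about 6.3 to 1.8 N. I ease the rest in very small steps.

```bash
python3 -m pendant '[[0,-0.3,0.4,0],[0,-0.3,0.4,0],[0,0,0,0],[0,0,0,0],[0,0,0,0],[0,0,0,0],[0,0,0,0],[0,0,0,0],[0,0,0,0],[0,0,0,0]]'; python3 ft.py; python3 ft.py
```

```text
time_s: 26.65
eef_pos: [504.2, 30.2, 249.3]
tcp_rot: [-3.141, 0.0, 1.445]
wrist_force: [-6.5, 0.9, 2.7]
gripper_width: 0.229
finger_force: 30.0
t 26.65 loc [ -76.4 -128.4   48.1] th -1.009 r 90.3 Ft 1.26 Fr 6.98 f [-6.6  0.1  2.7]
t 26.65 loc [ -76.4 -128.4   48.1] th -1.009 r 90.3 Ft 1.26 Fr 6.98 f [-6.6  0.1  2.7]
```

```bash
python3 -m pendant '[[0,-0.2,0.4,0],[0,0,0,0],[0,0,0,0],[0,0,0,0],[0,0,0,0],[0,0,0,0],[0,0,0,0],[0,0,0,0],[0,0,0,0],[0,0,0,0]]'; python3 ft.py
python3 -m pendant '[[0,0,0,0],[0,0,0,0],[0,0,0,0],[0,0,0,0],[0,0,0,0],[0,0,0,0],[0,0,0,0],[0,0,0,0],[0,0,0,0],[0,0,0,0]]' 44; python3 ft.py
```

```text
time_s: 27.65
eef_pos: [504.0, 30.1, 249.0]
tcp_rot: [-3.141, 0.0, 1.445]
wrist_force: [-6.4, 0.4, 4.5]
gripper_width: 0.23
finger_force: 30.0
t 27.65 loc [ -76.6 -128.4   47.8] th -1.013 r 90.3 Ft -0.4 Fr 7.77 f [-6.4 -0.4  4.5]
time_s: 28.65
eef_pos: [504.5, 30.2, 249.1]
tcp_rot: [3.142, -0.0, 1.445]
wrist_force: [0.2, 0.7, 0.5]
gripper_width: 0.471
finger_force: 0.0
t 28.65 loc [ -76.1 -128.3   47.9] th -1.009 r 89.9 Ft -0.46 Fr 0.19 f [0.1 0.7 0.5]
```

Released with nothing touching the gripper. Now straight up, then check the lever and grip numerically from the wrist camera.

```bash
python3 -m pendant '[[0,0,-8,0],[0,0,-16,0],[0,0,-20,0],[0,0,-25,0],[0,0,-25,0],[0,0,-25,0],[0,0,-25,0],[0,0,-10,0],[0,0,0,0],[0,0,0,0]]'
python3 - <<'E'
from h import *
np.set_printoptions(precision=1,suppress=True)
f=grab_frame('wrist'); print(robot.get_state()['wrist_force'])
R=np.array([[.9922,.1247,0],[-.1247,.9922,0],[0,0,1]]);O=np.array([596,148,0])
g=f['pixels'].astype(int); m=(g[:,:,0]>110)&(g[:,:,1]<60)&(g[:,:,2]<60)
n,l,st,c=cv2.connectedComponentsWithStats(m.astype(np.uint8)); i=1+st[1:,4].argmax(); print('red',st[i],'tab pred over',proj(f,O+R@[24,-46,320]),'start',proj(f,O+R@[67,-46,320]))
for th in (-1.01,-1.1):
  u,v=proj(f,O+R@[90*np.sin(th),-110,220+90*np.cos(th)]); k=np.nonzero(f['pixels'].max(2)[int(round(v)),int(u)-30:int(u)+30]<45)[0]+int(u)-30; print('grip',th,u,v,k.min() if len(k) else None,k.max() if len(k) else None)
E
```

```text
time_s: 29.65
eef_pos: [504.2, 30.2, 402.1]
tcp_rot: [-3.14, 0.0, 1.445]
wrist_force: [-1.2, 0.3, -0.7]
gripper_width: 0.476
finger_force: 0.0
[-0.4  0.1 -0.5]
red [379  78  13  36 340] tab pred over [382.2  97.8] start [436.   97.8]
grip -1.01 257.1110948651589 162.57186977270425 246 267
grip -1.1 253.3353381149881 161.1661529493851 246 267
```

The crank is still where I left it (u=256.5 against 257.1 predicted), the lever is over and the robot is clear.

```bash
python3 -c "
from rig import robot
print(robot.hand_in())"
```

```text
the job is handed in; nothing more can be done
None
```

The job is handed in at about 30 s of the 64 s, with no verdict shown: the lever is over at its stop, the head's weight rests on the bowl, and the crank is released with the robot clear. The pawl was hidden from the cameras, so I judged it clear from the holding force, which stayed steady past the start angle.

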